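# Stack a rough-turned bowl over a separator board

## Task

Get the two large rough-turned bowls stacked for drying with the separator between them. Lift the plywood separator up and off its two pegs, lay it flat on the clear bench with its batten handle upward and let go; then take it again and set it gently, level and centred, batten up, on the rim of the large open bowl on the dark board. Finally set the large upside-down bowl gently on the separator, rim down and centred over the bowl below, let go, and leave the lower bowl where it stands and the other things on the bench undisturbed.

Things in the scene. Friction and masses are not known exactly. Their poses are not given: they have to be found in the camera images.
- peg_stand: (all sizes here in mm) fixed wooden stand, base slab x -120 to 40, 200 wide, 15 high. Origin: its underside, below the front face of its two 205 high posts; its -x side is its front, x points to its back. From each post (y -35 and +35) a 6 diameter steel peg runs to the front, axis 195 high, out to x -96. A low backstop bar (x -70, 75 high) keeps the hanging separator upright.
- peg_ends (a point): point midway between the ends of the two pegs (stand x -90, height 195), axes as the stand. The ends turn up, to 205 high over all. Hanging through its slots, the separator must be lifted by 6 to 18 to pass them, then drawn off along the stand's -x by 35 or more.
- separator: plywood board 150 x 150 x 8 mm thick, about 0.13 kg, with an upright batten handle on one face. Origin: centre of the plain face (the underside when it lies); z points out of the batten face. It starts hanging upright, x axis up, batten to the front of the stand, back face against the backstop. Let go while leaning with its lower edge on the bench, it falls flat.
- separator_edge (a point): middle of the separator's +x edge (body x +75, z +4), the top edge while it hangs, 212 above the bench; axes as the separator. Two slots, each 24 (x) by 16 (y), are centred 26 below this edge at y -35 and +35, on the pegs. Between them the edge (8 thick) can be pinched from above, with 70 free behind it.
- separator_handle (a point): middle of the top of the batten handle, 34 above the separator's underside; axes as the separator. The batten is wood, 14 wide (along x), 60 long (along y), 26 high, in the middle of the board.
- stack_board: fixed dark wooden board 150 x 150 x 12 mm high on which the lower bowl stands. Origin: centre of its underside. The bench between it and the peg stand, on the robot's side, is clear.
- lower_bowl: large rough-turned wooden bowl standing open side up on the stack board: rim 130 mm outside diameter, wall 9, 60 high, foot 68 diameter, about 0.4 kg, loose. Origin: centre of its underside; z up; the rim is 60 above the origin.
- upper_bowl: the other large bowl, same shape and size, lying upside down on the bench, rim down, about 0.3 kg: rim 130 mm outside diameter, 60 high, hollow (inside about 48 deep), with a round gripping spigot of 50 diameter and 22 high on top (top at 82). Origin: centre of its rim plane (its underside as it lies); z up.
- small_bowl: bystander: small upside-down bowl, rim 92 mm diameter, 50 high, with a spigot 36 diameter, 20 high. Origin: centre of its underside. It may change places with upper_bowl.
- gouge: bystander: turning gouge with a dark wooden handle, about 270 mm long, lying at the far side of the bench. Origin near its middle, on the bench.
- wax_tin: bystander: dark tin, 72 mm diameter, 60 high. Origin: centre of its underside.
- sanding_block: bystander: cork block 90 x 55 x 30 mm high. Origin: centre of its underside.
- finial: bystander: slender turned finial, 48 diameter at its foot, 90 mm high, standing. Origin: centre of its underside.
- spindle_blank: bystander: square wooden blank 200 x 40 x 40 mm. Origin: centre of its underside.
- mug: bystander: blue mug, 80 diameter, 90 mm high. Origin: centre of its underside.
Not all that is in view belongs to the job. What is shaped like the separator but red is not meant. Leave any green look-alike of the upper_bowl alone.

How it is judged:
By the outcome, as a careful person would: the job done as asked, in the order asked, and still so for the second after the job is handed in, with the robot touching nothing.
It also fails if it takes over 72 s, if anything falls off the work surface, if the arm or the gripper's body presses on something with over 40 N, if the wrist force passes 120 N, or if a joint passes its speed limit or range.

## Robot

A 6-joint arm with a two-finger parallel gripper is mounted at the origin on the work surface. World frame = base frame: x ahead of the robot, y to its left, z up, the work surface at z = 0. Lengths are in m, angles in rad, forces in N, time in s.
With the tool pointing down it reaches from about 0.3 to 0.95 m from the base axis. Payload 3.1 kg.
Tool frame: the origin (TCP) lies midway between the tips of the shut fingers; the grasp point (between the pads) lies 19 mm behind it; z points along the fingers, y is the line along which they close (so a half turn about z gives the same grasp; the last joint's range is limited). The gripper opens to 85 mm and grips with 20 to 120 N. Pads are 22 mm wide; open, the fingers measure 114 mm over their backs; the gripper's body (76 mm by 85 mm) begins 54 mm behind the grasp point. The pads swing forward as they close: fully open they stand 13 mm farther back than shut.
Start: joints at [1.075, 0.308, 1.634, -0, 1.2, -0.07], TCP at [0.258, 0.569, 0.231] pointing down, gripper open.
Joint ranges: [-3.06, 3.06], [-0.79, 1.96], [0.05, 2.63], [-1.19, 4.34], [0.05, 2.64], [-2.94, 2.94]. Speed limits (rad/s): [2.79, 2.79, 3.14, 3.14, 3.14, 3.14].

## Interface

Orientations are given as a unit quaternion [x, y, z, w].
In Python, from rig import telemetry, optics, order gives the robot as it stands. The module is installed in compiled form; this text tells all that it offers.
- The arm moves only by the tool send_rows, never from a script. Its argument "deltas" is a list of rows, each a list of 3 entries, a list of its own where there are three numbers: the opening, from -1 (shut) to 1 (fully open), then the shift along the tool's x, y, z in mm, then the turn about the tool's z in rad. In form: [[jaw, [x, y, z], roll], ...]. A call has 1 to 12 rows; each row is the pose to reach, as a shift and turn from the pose commanded when the call began, along the tool's axes at that moment; what a row does not reach only later rows make up. A row lasts 1/12 s, in which the tool goes at most 41.7 mm and 7.16 degrees, less where a joint would pass 70% of its speed; a pose out of reach is approached as far as the arm can. A call with a gripper value outside its range is refused whole. The fingers move at their own pace and stop on an object; the grip force is fixed at half the most. Time passes only in rows, so rows that repeat a pose let the fingers close. It gives the time, the measured TCP pose, the force, the opening and the grip force at its end, in the units of the state.
- telemetry.read_state(): the state, without advancing time (a new reading comes with each control period).
- optics.grab_frame(name): name is "scene" or "top" or "wrist"; returns a dict with "color" (420x560x3 uint8, red, green, blue), "range_z" (420x560 float32, m along the optical axis (not along the pixel's ray), 0 where there is no reading), "fx", "fy", "cx", "cy" (pixels), "D" ([k1, k2, p1, p2, k3] as OpenCV has them; the pictures are not rectified), "R" (3x3) and "t" (3): a world point X has camera coordinates R X + t. Camera axes: x right, y down, z forward; pixel columns grow to the right and rows downward; lengths in m; the calibration is good to about 2 mm. A picture is of the moment at which its call begins.
- order.sign_off(): hands the job in; it is judged then, once.
The state is a dict: "time_s": time; "joint_pos": joint angles; "joint_vel": joint speeds; "joint_efforts": joint torques, N m; "ee_pos": TCP position; "ee_rot": TCP orientation; "ft_force": force on the tool from outside, world axes, zero at the start; "wrist_torque": the same for the moment, N m; "width": finger opening in m; "gripper_force": force on a finger pad.
Only numpy, scipy, OpenCV 4.12 (cv2) and the standard library are available. Lean on these libraries where they do the work, as an engineer would, in place of code of your own. Each camera call takes 0.05 s, during which the arm holds its last target. There are 200 camera calls.

## Working session

There is one attempt and no reset: what is moved stays moved. The work goes in short steps, Python scripts to look and compute and a tool call to move; the robot and the scene stay as the last step left them, time stands still between calls to the robot, and variables do not carry over. Pictures are saved under pics/ and viewed, at most 10 in all, crops included, and the job is handed in when it is done.

Besides the shell and the picture viewer there is one more tool, called after "Emit:" as name(argument=value, ...) on one line, values as JSON. send_rows: Moves the arm, as the interface text tells. Its arguments: {"type":"object","properties":{"deltas":{"type":"array","items":{"type":"array"}}},"required":["deltas"]}

```bash
mkdir -p pics
cat > h.py <<'E'
import numpy as np, cv2
from rig import telemetry, optics, order
from scipy.spatial.transform import Rotation as Rn
def grab(n):
    f=optics.grab_frame(n); f["K"]=np.array([[f["fx"],0,f["cx"]],[0,f["fy"],f["cy"]],[0,0,1.]]); f["D"]=np.array(f["D"],float); f["R"]=np.array(f["R"]); f["t"]=np.array(f["t"]); return f
def save(f,name,crop=None,s=1):
    im=f["color"][...,::-1]
    if crop: im=im[crop[1]:crop[3],crop[0]:crop[2]]
    cv2.imwrite("pics/"+name,cv2.resize(im,None,fx=s,fy=s,interpolation=cv2.INTER_CUBIC))
def cast(f,px,z):
    n=cv2.undistortPoints(np.array(px,float).reshape(-1,1,2),f["K"],f["D"]).reshape(-1,2)
    d=np.c_[n,np.ones(len(n))]@f["R"]; c=-f["R"].T@f["t"]
    return c+d*((z-c[2])/d[:,2])[:,None]
def cloud(f):
    h,w=f["range_z"].shape; v,u=np.mgrid[:h,:w]
    n=cv2.undistortPoints(np.c_[u.ravel(),v.ravel()].astype(float).reshape(-1,1,2),f["K"],f["D"]).reshape(-1,2)
    z=f["range_z"].ravel(); P=(np.c_[n,np.ones(len(n))]*z[:,None]-f["t"])@f["R"]; P[z==0]=np.nan
    return P.reshape(h,w,3)
def st():
    s=telemetry.read_state(); print({k:np.round(s[k],4).tolist() for k in("time_s","joint_pos","ee_pos","ee_rot","ft_force","width","gripper_force")}); return s
E
python3 - <<'E'
from h import *
for n in("scene","top"):
    f=grab(n); save(f,n+"0.png",s=1.4); print(n,-f["R"].T@f["t"],f["R"][2])
s=st(); print(Rn.from_quat(s["ee_rot"]).as_matrix().round(3))
E
```

```text
scene [0.88447196 0.64153579 0.82218112] [-0.35982164 -0.66242863 -0.65705152]
top [ 0.36766729 -0.06411847  1.44441636] [ 0.1194225   0.00389202 -0.9928359 ]
{'time_s': 0.1, 'joint_pos': [1.0753, 0.3089, 1.6351, 0.0, 1.1997, -0.0697], 'ee_pos': [0.2578, 0.5685, 0.2302], 'ee_rot': [0.2113, 0.9774, -0.001, -0.0003], 'ft_force': [0.5604, -0.0766, -0.475], 'width': 0.0853, 'gripper_force': 0.0}
[[-0.911  0.413 -0.001]
 [ 0.413  0.911 -0.002]
 [ 0.    -0.002 -1.   ]]
```

View pics/scene0.png

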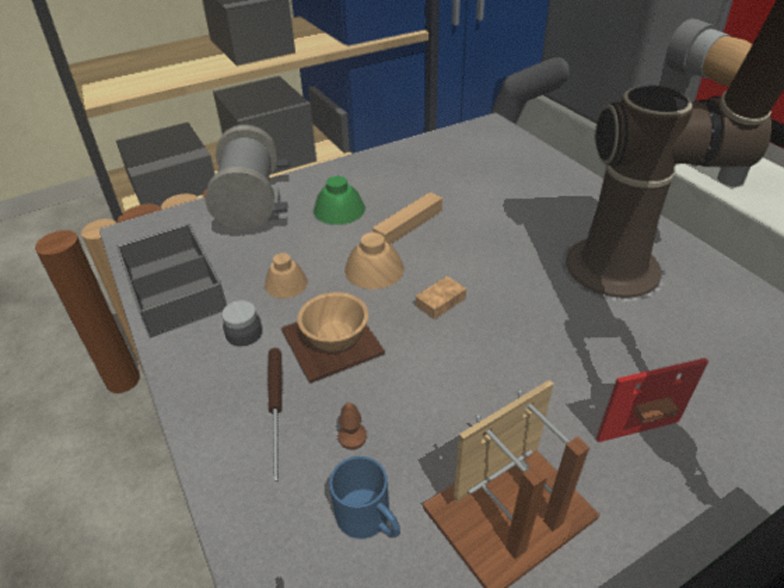

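View pics/top0.png

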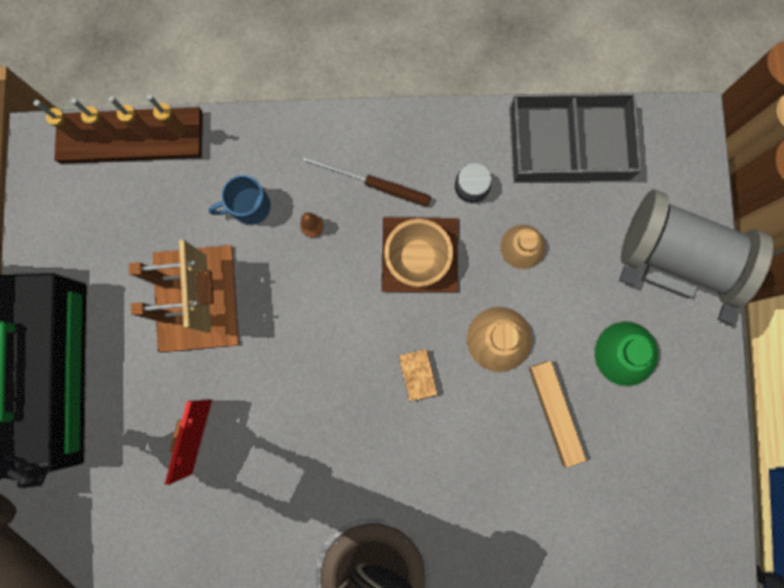

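Top view (shown at 1.4x): candidates are plywood board on the pegs (187,285) against the red look-alike (187,440). For the upper bowl: large tan bowl (500,338), small bowl (523,245), green bowl (627,352). The lower bowl is at (419,253) on the dark board. I choose the plywood board and the large tan bowl, and measure them now.

Run:
```python
from h import *
f=grab("top"); C=cloud(f); save(f,"crop1.png",(80,150,400,290),2.4)
np.save("top.npy",C)
def box(u0,v0,u1,v1,z0,z1):
    p=C[v0:v1,u0:u1].reshape(-1,3); return p[(p[:,2]>z0)&(p[:,2]<z1)]
b=box(270,240,285,250,-.1,.1); print("bench z",np.median(C[250:270,200:250,2]))
def rect(n,p):
    r=cv2.minAreaRect((p[:,:2]*1000).astype(np.float32)); print(n,np.round(r[0],1),np.round(r[1],1),round(r[2],1),"zmed",np.median(p[:,2]).round(4),len(p))
def circ(n,p):
    c,r=cv2.minEnclosingCircle((p[:,:2]*1000).astype(np.float32)); print(n,np.round(c,1),round(r,1),"med z",np.median(p[:,2]).round(4),len(p))
rect("sep top",box(120,165,150,240,.195,.23))
rect("posts",box(88,180,118,235,.195,.23))
rect("stand slab",box(100,165,175,260,.008,.025))
circ("upper spig",box(325,215,385,270,.073,.1)); circ("upper all",box(325,215,385,270,.01,.1))
circ("small spig",box(355,155,395,195,.06,.1)); circ("small all",box(355,155,395,195,.01,.1))
circ("lower rim",box(270,150,330,210,.062,.1))
circ("lower in",box(270,150,330,210,.03,.1))
rect("board",box(265,150,335,215,.006,.018))
rect("block",box(280,245,320,290,.02,.05))
for n,hs in(("red",((0,180,60),(6,255,255))),):
    pass
```

```text
bench z nan
sep top [543.  307.3] [149.3  51.1] 0.6 zmed 0.2097 387
posts [537.3 369. ] [88.4 61.5] 2.4 zmed 0.2027 214
stand slab [549.2 345.8] [197.7 245.9] 88.2 zmed 0.0146 2550
upper spig [ 445.6 -258.2] 25.5 med z 0.0819 302
upper all [ 430.5 -260.6] 88.1 med z 0.0487 1627
small spig [ 625.3 -313.2] 18.0 med z 0.0692 150
small all [ 625.8 -312.3] 43.8 med z 0.0434 706
lower rim [ 610.3 -103.9] 64.8 med z 0.0704 618
lower in [ 610.3 -103.9] 64.8 med z 0.0616 1244
board [ 619.9 -107.8] [190.2 171.1] 87.7 zmed 0.0117 1050
block [380.5 -96. ] [89.8 54.6] 12.5 zmed 0.0297 697
```

View pics/crop1.png

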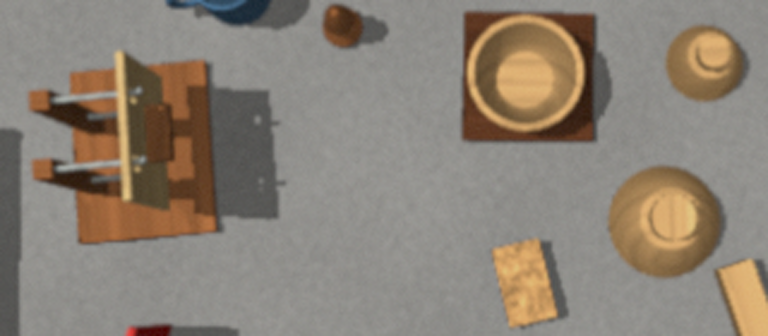

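The crop shows the plywood board on the pegs (crop 122,125), its brown batten on the right (world -y), and the large tan bowl with its wide spigot (crop 672,217). Next I fit the separator's edge line.

Run:
```python
from h import *
C=np.load("top.npy")
p=C[165:240,120:142].reshape(-1,3)
q=p[(p[:,2]>.204)&(p[:,2]<.22)]
for _ in range(3):
    v=cv2.fitLine(q[:,:2].astype(np.float32)*1000,cv2.DIST_HUBER,0,.01,.01).ravel()
    n=np.array([-v[1],v[0]]); d=(q[:,:2]*1000-v[2:])@n; q=q[np.abs(d)<7]
s=(q[:,:2]*1000-v[2:])@v[:2]; d=(q[:,:2]*1000-v[2:])@n
c=v[2:]+v[:2]*(s.min()+s.max())/2
print("edge dir",v[:2],"ang",np.degrees(np.arctan2(v[1],v[0])),"ctr",c,"len",np.ptp(s),"d",np.percentile(d,[2,50,98]),"z",np.median(q[:,2]),len(q))
p=C[180:235,88:118].reshape(-1,3); q=p[(p[:,2]>.199)&(p[:,2]<.21)]
l=q[q[:,0]<.54];h=q[q[:,0]>.54]; print("posts",l.mean(0),l.min(0),l.max(0),h.mean(0),h.min(0),h.max(0))
f=grab("scene");S=cloud(f).reshape(-1,3); 
m=(S[:,2]>.204)&(S[:,2]<.22)&(np.abs(S[:,0]-.543)<.09)&(np.abs(S[:,1]-.3)<.06); q=S[m];
v=cv2.fitLine(q[:,:2].astype(np.float32)*1000,cv2.DIST_HUBER,0,.01,.01).ravel(); print("scene",v,q.min(0),q.max(0),len(q))
s=st()
```

```text
edge dir [0.99760264 0.06920258] ang 3.9681869 ctr [543.15488284 301.38623938] len 149.25827914172174 d [-4.06632113  0.0128497   5.05653094] z 0.21137516380627425 260
posts [0.5026891  0.38159139 0.20393113] [0.49251072 0.33812686 0.19900128] [0.51187269 0.39419695 0.20888664] [0.57096455 0.38686573 0.20391274] [0.56049542 0.34188385 0.19900768] [0.58105233 0.40126336 0.20961695]
scene [9.9766642e-01 6.8277076e-02 5.4781110e+02 3.0434729e+02] [0.46758062 0.2835358  0.20403573] [0.61901132 0.31164884 0.21498491] 508
{'time_s': 0.2, 'joint_pos': [1.0753, 0.3087, 1.6347, -0.0, 1.1997, -0.0697], 'ee_pos': [0.2579, 0.5687, 0.2305], 'ee_rot': [0.2113, 0.9774, -0.0007, -0.0002], 'ft_force': [-0.2321, -0.2992, 0.3177], 'width': 0.0854, 'gripper_force': 0.0}
```

```bash
cat >> h.py <<'E'
def go(x,y,z,yaw=None):
    s=telemetry.read_state(); R=Rn.from_quat(s["ee_rot"]).as_matrix()
    d=(np.array([x,y,z])/1000-s["ee_pos"])*1000
    r=0 if yaw is None else -(np.radians(yaw)-np.arctan2(R[1,1],R[0,1]))
    print("d",np.round(R.T@d,1),"dist",np.linalg.norm(d).round(),"roll",round(r,3),"| 100mm along world x,y in tool:",np.round(R.T@[100,0,0],1),np.round(R.T@[0,100,0],1))
E
python3 -c "
from h import *
go(543,302.5,280,94)"
```

```text
d [-369.6 -124.8  -49.4] dist 393.0 roll -0.496 | 100mm along world x,y in tool: [-91.1  41.3  -0.1] [41.3 91.1 -0.1]
```

Emit:
send_rows(deltas=[[1, [0, 0, -40], 0], [1, [-36, -12, -50], -0.08], [1, [-73, -25, -50], -0.16], [1, [-110, -37, -50], -0.24], [1, [-147, -50, -50], -0.32], [1, [-184, -62, -50], -0.4], [1, [-220, -75, -50], -0.496], [1, [-257, -87, -50], -0.496], [1, [-294, -100, -50], -0.496], [1, [-331, -112, -50], -0.496], [1, [-370, -125, -50], -0.496], [1, [-370, -125, -50], -0.496]])

```text
time_s: 1.2
ee_pos: [0.5486, 0.2969, 0.281]
ee_rot: [-0.032, 0.999, -0.002, 0.002]
ft_force: [-0.1, -0.2, -0.2]
width: 0.0853
gripper_force: 0.0
```

Emit:
send_rows(deltas=[[1, [0, 0, 0], 0], [1, [0, 0, 0], 0], [1, [0, 0, 0], 0]])

```text
time_s: 1.45
ee_pos: [0.5426, 0.3032, 0.281]
ee_rot: [-0.036, 0.999, 0.0, -0.001]
ft_force: [-1.3, 0.8, -0.4]
width: 0.0852
gripper_force: 0.0
```

Run:
```python
from h import *
st(); go(543,302.5,184,94)
f=grab("wrist"); save(f,"wrist1.png"); C=cloud(f); c=-f["R"].T@f["t"]; print(c)
q=C.reshape(-1,3); q=q[(q[:,2]>.205)&(q[:,2]<.22)&(np.abs(q[:,0]-.543)<.1)&(np.abs(q[:,1]-.3)<.03)]
if len(q)>20:
    v=cv2.fitLine(q[:,:2].astype(np.float32)*1000,cv2.DIST_HUBER,0,.01,.01).ravel(); print(v,q.min(0),q.max(0),len(q),np.median(q[:,2]))
```

```text
{'time_s': 1.45, 'joint_pos': [0.4393, 0.2619, 1.5908, 0.0005, 1.2898, -1.2028], 'ee_pos': [0.5426, 0.3032, 0.281], 'ee_rot': [-0.0356, 0.9994, 0.0001, -0.0005], 'ft_force': [-1.2992, 0.8045, -0.3812], 'width': 0.0852, 'gripper_force': 0.0}
d [-0.5 -0.8 97. ] dist 97.0 roll 0.001 | 100mm along world x,y in tool: [-99.7  -7.1  -0.1] [-7.1 99.7  0. ]
[0.46630554 0.29780609 0.42382604]
[9.9772030e-01 6.7484587e-02 5.3644989e+02 3.0109308e+02] [0.46874982 0.28219047 0.20512223] [0.61888209 0.31043292 0.21446476] 2416 0.21213922401369048
```

Emit:
send_rows(deltas=[[1, [0, -1, 25], 0], [1, [0, -1, 50], 0], [1, [0, -1, 75], 0], [1, [0, -1, 97], 0], [1, [0, -1, 97], 0], [0, [0, -1, 97], 0], [-1, [0, -1, 97], 0], [-1, [0, -1, 97], 0], [-1, [0, -1, 97], 0], [-1, [0, -1, 97], 0], [-1, [0, -1, 97], 0], [-1, [0, -1, 97], 0]])

```text
time_s: 2.5
ee_pos: [0.5441, 0.3016, 0.1854]
ee_rot: [-0.035, 0.999, 0.0, 0.001]
ft_force: [-0.7, 0.3, 2.4]
width: 0.007
gripper_force: 60.7
```

Emit:
send_rows(deltas=[[-1, [0, 0, 0], 0], [-1, [0, 0, 0], 0], [-1, [0, 0, 0], 0], [-1, [0, 0, 0], 0]])

```text
time_s: 2.83
ee_pos: [0.5441, 0.3016, 0.1853]
ee_rot: [-0.035, 0.999, 0.0, 0.001]
ft_force: [-1.7, 0.0, 5.7]
width: 0.007
gripper_force: 61.2
```

Emit:
send_rows(deltas=[[-1, [0, 0, -4], 0], [-1, [0, 0, -8], 0], [-1, [0, 0, -12], 0], [-1, [0, 0, -12], 0], [-1, [0, 0, -12], 0]])

```text
time_s: 3.25
ee_pos: [0.5436, 0.3016, 0.1962]
ee_rot: [-0.035, 0.999, 0.0, 0.0]
ft_force: [-0.3, -0.1, -1.9]
width: 0.007
gripper_force: 60.3
```

Emit:
send_rows(deltas=[[-1, [0, -5, 0], 0], [-1, [0, -10, 0], 0], [-1, [0, -15, 0], 0]])

```text
time_s: 3.5
ee_pos: [0.5444, 0.2859, 0.1959]
ee_rot: [-0.035, 0.999, -0.0, -0.0]
ft_force: [0.2, 0.4, -1.7]
width: 0.007
gripper_force: 60.3
```

Emit:
send_rows(deltas=[[-1, [0, -10, 0], 0], [-1, [0, -20, 0], 0], [-1, [0, -30, 0], 0], [-1, [0, -45, 0], 0], [-1, [0, -60, 0], 0], [-1, [0, -60, 0], 0], [-1, [0, -60, 0], 0]])

```text
time_s: 4.08
ee_pos: [0.5491, 0.2252, 0.1964]
ee_rot: [-0.034, 0.999, 0.0, 0.0]
ft_force: [-0.3, 0.6, -1.5]
width: 0.0072
gripper_force: 60.3
```

Run:
```python
from h import *
st(); go(440,15,196)
f=grab("scene"); save(f,"scene1.png",(150,220,470,420),2)
```

```text
{'time_s': 4.0833, 'joint_pos': [0.3158, 0.283, 1.7411, 0.0003, 1.1174, -1.3229], 'ee_pos': [0.5491, 0.2252, 0.1964], 'ee_rot': [-0.0339, 0.9994, 0.0001, 0.0], 'ft_force': [-0.3178, 0.5739, -1.5423], 'width': 0.0072, 'gripper_force': 60.2692}
d [ 123.  -202.3    0.3] dist 237.0 roll 0 | 100mm along world x,y in tool: [-99.8  -6.8  -0. ] [-6.8 99.8  0. ]
```

View pics/scene1.png

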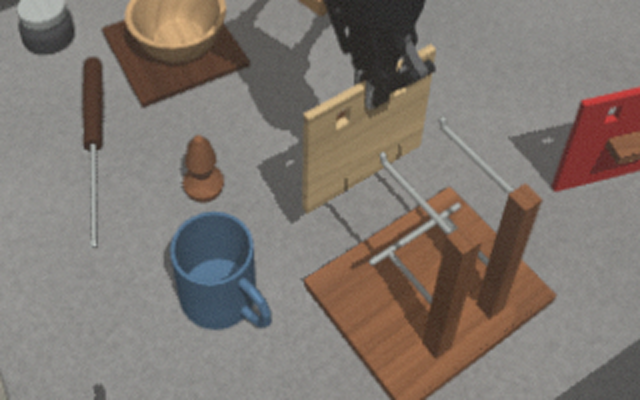

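The separator hangs from the fingers clear of the pegs (crop 370,130; peg ends 440,120 and 383,157). I carry it to the clear bench.

Emit:
send_rows(deltas=[[-1, [15, -25, 0], 0], [-1, [31, -50, 0], 0], [-1, [47, -76, 0], 0], [-1, [62, -101, 0], 0], [-1, [77, -126, 0], 0], [-1, [92, -152, 0], 0], [-1, [108, -177, 0], 0], [-1, [123, -202, 0], 0], [-1, [123, -202, 20], 0], [-1, [123, -202, 40], 0], [-1, [123, -202, 55], 0], [-1, [123, -202, 65], 0]])

```text
time_s: 5.13
ee_pos: [0.4395, 0.0167, 0.1301]
ee_rot: [-0.035, 0.999, 0.0, -0.001]
ft_force: [0.4, 0.1, -1.0]
width: 0.0067
gripper_force: 60.2
```

Emit:
send_rows(deltas=[[-1, [0, 0, 2], 0], [-1, [0, 0, 4], 0], [-1, [0, 0, 5], 0], [-1, [0, 0, 5], 0]])

```text
time_s: 5.47
ee_pos: [0.4412, 0.0168, 0.127]
ee_rot: [-0.035, 0.999, -0.0, 0.001]
ft_force: [-0.3, 0.1, -1.1]
width: 0.0068
gripper_force: 60.2
```

Emit:
send_rows(deltas=[[-1, [0, 0, 1], 0], [-1, [0, 0, 2], 0], [-1, [0, 0, 3], 0], [-1, [0, 0, 3], 0]])

```text
time_s: 5.8
ee_pos: [0.4406, 0.0166, 0.1235]
ee_rot: [-0.035, 0.999, -0.0, 0.0]
ft_force: [-0.3, -0.6, -1.7]
width: 0.0067
gripper_force: 60.4
```

Emit:
send_rows(deltas=[[-1, [0, 0, 1], 0], [-1, [0, 0, 1], 0]])

```text
time_s: 5.97
ee_pos: [0.4406, 0.0165, 0.1234]
ee_rot: [-0.035, 0.999, -0.0, -0.0]
ft_force: [-2.5, -0.2, 6.5]
width: 0.0069
gripper_force: 61.5
```

Emit:
send_rows(deltas=[[-1, [0, 3, 0], 0], [-1, [0, 6, 0], 0], [-1, [0, 9, 0], 0], [-1, [0, 9, 0], 0]])

```text
time_s: 6.3
ee_pos: [0.4411, 0.0248, 0.1235]
ee_rot: [-0.036, 0.999, -0.001, 0.001]
ft_force: [0.3, -4.3, 6.0]
width: 0.007
gripper_force: 61.5
```

Emit:
send_rows(deltas=[[-0.5, [0, 5, 0], 0], [-0.1, [0, 12, 0], 0], [-0.1, [0, 18, 0], 0], [-0.1, [0, 22, 0], 0], [-0.1, [0, 22, 0], 0], [-0.1, [0, 22, 0], 0]])

```text
time_s: 6.8
ee_pos: [0.4378, 0.0481, 0.122]
ee_rot: [-0.036, 0.999, 0.0, -0.0]
ft_force: [0.6, -0.5, -0.3]
width: 0.0381
gripper_force: 0.0
```

Run:
```python
from h import *
st()
f=grab("scene"); save(f,"scene2.png",(150,120,470,340),2)
```

```text
{'time_s': 6.8, 'joint_pos': [0.0104, 0.099, 2.1392, 0.0002, 0.904, -1.6318], 'ee_pos': [0.4378, 0.0481, 0.122], 'ee_rot': [-0.0356, 0.9994, 0.0001, -0.0003], 'ft_force': [0.5591, -0.5335, -0.3406], 'width': 0.0381, 'gripper_force': 0.0}
```

View pics/scene2.png

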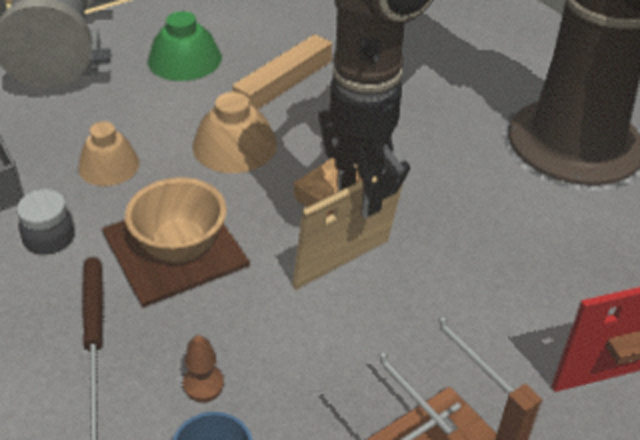

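The board stands with its back face toward the camera (crop 345,235), between the open fingers. I check its lean from depth.

Run:
```python
from h import *
f=grab("scene"); C=cloud(f); p=C[210:270,298:350].reshape(-1,3)
p=p[(p[:,2]>.02)&(p[:,1]>-.02)&(p[:,1]<.1)]
for z in(.03,.06,.09,.12,.14):
    q=p[abs(p[:,2]-z)<.01]; q=q[(q[:,0]>.45)]; print(z,len(q),np.median(q[:,:2],0) if len(q) else 0)
```

```text
0.03 89 [0.48470228 0.03696332]
0.06 84 [0.48610852 0.04347425]
0.09 116 [0.48651578 0.04911945]
0.12 110 [0.48826301 0.05423855]
0.14 183 [0.48387691 0.05703941]
```

Emit:
send_rows(deltas=[[-0.1, [0, 9, 2], 0], [-0.1, [0, 18, 4], 0], [-0.1, [0, 27, 7], 0], [-0.1, [0, 36, 10], 0], [-0.1, [0, 44, 15], 0], [-0.1, [0, 52, 21], 0], [-0.1, [0, 60, 28], 0], [-0.1, [0, 67, 34], 0], [-0.1, [0, 74, 42], 0], [-0.1, [0, 80, 50], 0], [-0.1, [0, 86, 57], 0], [-0.1, [0, 90, 62], 0]])

```text
time_s: 7.9
ee_pos: [0.4316, 0.1373, 0.0594]
ee_rot: [-0.036, 0.999, -0.001, -0.0]
ft_force: [-1.0, -1.7, 4.4]
width: 0.0389
gripper_force: 18.5
```

Emit:
send_rows(deltas=[[-0.1, [0, 5, 2], 0], [-0.1, [0, 12, 0], 0], [-0.1, [0, 20, -5], 0], [-0.1, [0, 30, -15], 0], [-0.1, [0, 30, -40], 0], [0.5, [0, 30, -80], 0], [1, [0, 30, -110], 0], [1, [0, 30, -140], 0]])

```text
time_s: 8.57
ee_pos: [0.4298, 0.1686, 0.2033]
ee_rot: [-0.035, 0.999, 0.001, 0.001]
ft_force: [0.3, 0.5, 0.7]
width: 0.0728
gripper_force: 0.0
```

Run:
```python
from h import *
st()
f=grab("top"); C=cloud(f); np.save("top2.npy",C); p=C.reshape(-1,3)
R=p[(p[:,0]>.33)&(p[:,0]<.56)&(p[:,1]>-.05)&(p[:,1]<.22)]
f=grab("scene"); save(f,"scene3.png",(150,120,470,340),2)
```

```text
{'time_s': 8.5667, 'joint_pos': [0.2785, 0.0181, 2.0329, 0.0017, 1.0881, -1.3633], 'ee_pos': [0.4298, 0.1686, 0.2033], 'ee_rot': [-0.0351, 0.9994, 0.001, 0.001], 'ft_force': [0.2664, 0.4633, 0.6988], 'width': 0.0728, 'gripper_force': 0.0}
```

View pics/scene3.png

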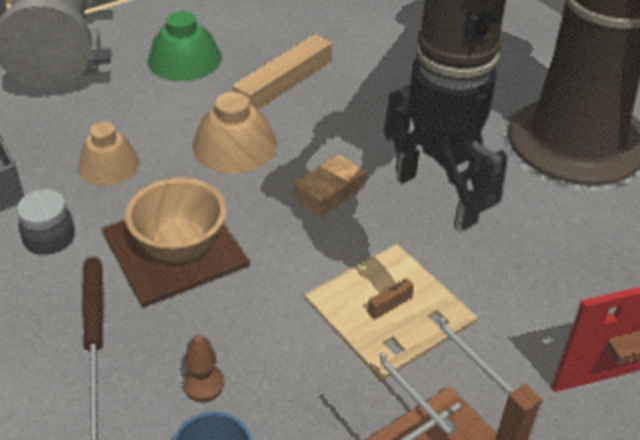

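The separator lies flat, batten up (crop 390,298), clear of the sanding block (330,185) and the stand. I measure the batten next.

Run:
```python
from h import *
f=grab("scene"); P=cloud(f).reshape(-1,3); hsv=cv2.cvtColor(f["color"],cv2.COLOR_RGB2HSV).reshape(-1,3)
B=P[(P[:,0]>.33)&(P[:,0]<.56)&(P[:,1]>-.06)&(P[:,1]<.25)]
def rect(n,p):
    r=cv2.minAreaRect((p[:,:2]*1000).astype(np.float32)); print(n,np.round(r[0],1),np.round(r[1],1),round(r[2],1),np.median(p[:,2]).round(4),len(p))
q=B[(B[:,2]>.005)&(B[:,2]<.0115)&(B[:,1]>-.01)]; print(q.min(0),q.max(0)); rect("board",q)
q=B[(B[:,2]>.029)&(B[:,2]<.038)&(B[:,1]>.0)]; print(q.min(0),q.max(0)); rect("batten top",q)
m=(np.abs(P[:,:2]-[.44,.1])<.12).all(1)&(np.abs(P[:,2]-.008)<.003)&(hsv[:,1]>60)
rect("board col",P[m])
go(440,100,14)
```

```text
[ 0.33333682 -0.00397214  0.00500239] [0.55884645 0.20202153 0.01149743]
board [446.4 103.5] [203. 223.] 86.9 0.0086 2567
[0.40430495 0.11108567 0.0291338 ] [0.46379936 0.13096734 0.03775598]
batten top [434.1 120.7] [59.4 17.6] 4.1 0.0342 143
board col [432.9 121.7] [152.5 152.7] 4.2 0.0085 2407
d [ -1.3 -70.  190.4] dist 203.0 roll 0 | 100mm along world x,y in tool: [-99.7  -7.    0.8] [-7.  99.8  0.4]
```

Emit:
send_rows(deltas=[[1, [0, -24, 0], 0], [1, [0, -48, 0], 0], [1, [0, -48, 40], 0], [1, [0, -48, 80], 0], [1, [0, -48, 115], 0], [1, [0, -48, 140], 0], [1, [0, -48, 160], 0], [1, [0, -48, 175], 0], [1, [0, -48, 185], 0], [1, [0, -48, 189], 0], [1, [0, -48, 189], 0], [1, [0, -48, 189], 0]])

```text
time_s: 9.72
ee_pos: [0.4333, 0.1196, 0.0115]
ee_rot: [-0.035, 0.999, 0.0, 0.0]
ft_force: [0.2, 0.1, 1.1]
width: 0.0853
gripper_force: 0.0
```

Emit:
send_rows(deltas=[[0, [0, 0, 0], 0], [-1, [0, 0, 0], 0], [-1, [0, 0, 0], 0], [-1, [0, 0, 0], 0], [-1, [0, 0, 0], 0], [-1, [0, 0, 0], 0], [-1, [0, 0, 0], 0], [-1, [0, 0, 0], 0]])

```text
time_s: 10.38
ee_pos: [0.4336, 0.1194, 0.0118]
ee_rot: [-0.035, 0.999, 0.0, 0.0]
ft_force: [-0.8, 0.2, 4.4]
width: 0.0126
gripper_force: 60.6
```

Emit:
send_rows(deltas=[[-1, [0, 0, -10], 0], [-1, [0, 0, -30], 0], [-1, [0, 0, -55], 0], [-1, [0, 0, -85], 0], [-1, [0, 0, -115], 0], [-1, [0, 0, -130], 0], [-1, [0, 0, -130], 0], [-1, [0, 0, -130], 0]])

```text
time_s: 11.05
ee_pos: [0.4334, 0.1193, 0.142]
ee_rot: [-0.035, 0.999, 0.0, 0.001]
ft_force: [0.3, 1.0, -1.1]
width: 0.0127
gripper_force: 59.8
```

Run:
```python
from h import *
s=st(); 
f=grab("scene"); P=cloud(f).reshape(-1,3); hsv=cv2.cvtColor(f["color"],cv2.COLOR_RGB2HSV).reshape(-1,3)
m=(np.abs(P[:,:2]-s["ee_pos"][:2])<.1).all(1)&(np.abs(P[:,2]-.138)<.012)&(hsv[:,1]>60)&(hsv[:,2]>80); q=P[m]
r=cv2.minAreaRect((q[:,:2]*1000).astype(np.float32)); print(r,len(q))
A=np.c_[q[:,:2]-q[:,:2].mean(0),np.ones(len(q))]; c=np.linalg.lstsq(A,q[:,2],rcond=None)[0]; print("tilt deg",np.degrees(c[:2]),c[2])
L=P[(np.abs(P[:,:2]-[.61,-.104])<.085).all(1)&(P[:,2]>.066)&(P[:,2]<.08)]; print("lower rim scene",cv2.minEnclosingCircle((L[:,:2]*1000).astype(np.float32)),len(L))
U=P[(np.abs(P[:,:2]-[.445,-.258])<.06).all(1)&(P[:,2]>.078)&(P[:,2]<.09)]; print("spigot scene",cv2.minEnclosingCircle((U[:,:2]*1000).astype(np.float32)),len(U))
go(610,-104,s["ee_pos"][2]*1000)
```

```text
{'time_s': 11.05, 'joint_pos': [0.1718, 0.0817, 2.1084, -0.0001, 0.9496, -1.4691], 'ee_pos': [0.4334, 0.1193, 0.142], 'ee_rot': [-0.0351, 0.9994, 0.0001, 0.0009], 'ft_force': [0.2679, 0.9579, -1.0675], 'width': 0.0127, 'gripper_force': 59.834}
((433.66357421875, 120.12606811523438), (152.7089080810547, 152.45045471191406), 4.19304895401001) 2600
tilt deg [-0.10709739  0.37484485] 0.13836827424667794
lower rim scene ((610.5819091796875, -103.03075408935547), 65.95059204101562) 451
spigot scene ((446.8407287597656, -255.94046020507812), 25.71984100341797) 145
d [-161.8 -235.1   -1.5] dist 285.0 roll 0 | 100mm along world x,y in tool: [-99.8  -7.   -0.1] [-7.  99.8 -0. ]
```

Emit:
send_rows(deltas=[[-1, [-8, -12, 0], 0], [-1, [-24, -35, 0], 0], [-1, [-42, -62, 0], 0], [-1, [-60, -88, 0], 0], [-1, [-78, -115, 0], 0], [-1, [-96, -141, 0], 0], [-1, [-114, -167, 0], 0], [-1, [-132, -194, 0], 0], [-1, [-148, -217, 0], 0], [-1, [-157, -230, 0], 0], [-1, [-161, -236, 0], 0], [-1, [-161, -236, 0], 0]])

```text
time_s: 12.1
ee_pos: [0.6093, -0.1057, 0.1386]
ee_rot: [-0.034, 0.999, 0.0, -0.002]
ft_force: [0.7, 0.6, -0.7]
width: 0.0127
gripper_force: 59.8
```

Emit:
send_rows(deltas=[[-1, [0, 0, 15], 0], [-1, [0, 0, 30], 0], [-1, [0, 0, 40], 0], [-1, [0, 0, 47], 0], [-1, [0, 0, 50], 0], [-1, [0, 0, 50], 0], [-1, [0, 0, 50], 0]])

```text
time_s: 12.68
ee_pos: [0.6104, -0.1045, 0.0915]
ee_rot: [-0.035, 0.999, -0.0, 0.0]
ft_force: [0.3, -0.1, -1.5]
width: 0.0121
gripper_force: 59.8
```

Run:
```python
from h import *
s=st(); 
f=grab("scene"); P=cloud(f).reshape(-1,3); hsv=cv2.cvtColor(f["color"],cv2.COLOR_RGB2HSV).reshape(-1,3)
m=(np.abs(P[:,:2]-s["ee_pos"][:2])<.1).all(1)&(np.abs(P[:,2]-.088)<.006)&(hsv[:,1]>60)&(hsv[:,2]>80); q=P[m]
r=cv2.minAreaRect((q[:,:2]*1000).astype(np.float32)); print(r,len(q),np.median(q[:,2]))
go(610.4,-103.5,84)
```

```text
{'time_s': 12.6833, 'joint_pos': [-0.2399, 0.4565, 1.7402, 0.0, 0.9446, -1.8813], 'ee_pos': [0.6104, -0.1045, 0.0915], 'ee_rot': [-0.0353, 0.9994, -0.0, 0.0001], 'ft_force': [0.2666, -0.0778, -1.5341], 'width': 0.0121, 'gripper_force': 59.8024}
((610.692626953125, -102.72270202636719), (151.51217651367188, 154.92758178710938), 4.522462844848633) 1974 0.08715124304514127
d [0.4 1.2 8. ] dist 8.0 roll 0 | 100mm along world x,y in tool: [-99.8  -7.    0.1] [-7.  99.8 -0. ]
```

Emit:
send_rows(deltas=[[-1, [0, 0, 1.5], 0], [-1, [0, 0, 3], 0], [-1, [0, 0, 4.5], 0], [-1, [0, 0, 5.5], 0], [-1, [0, 0, 6], 0], [-1, [0, 0, 6], 0]])

```text
time_s: 13.23
ee_pos: [0.6101, -0.1048, 0.0851]
ee_rot: [-0.035, 0.999, 0.0, -0.0]
ft_force: [-0.5, -0.2, -0.5]
width: 0.0128
gripper_force: 59.8
```

Emit:
send_rows(deltas=[[-1, [0, 0, 0.5], 0], [-1, [0, 0, 1], 0], [-1, [0, 0, 1], 0]])

```text
time_s: 13.48
ee_pos: [0.6102, -0.1048, 0.0842]
ee_rot: [-0.035, 0.999, 0.0, -0.0]
ft_force: [0.0, -0.3, -2.2]
width: 0.0126
gripper_force: 59.8
```

Emit:
send_rows(deltas=[[-1, [0, 0, 0.5], 0], [-1, [0, 0, 0.5], 0]])

```text
time_s: 13.65
ee_pos: [0.6104, -0.1049, 0.0839]
ee_rot: [-0.035, 0.999, -0.0, 0.0]
ft_force: [-0.3, -0.0, -1.7]
width: 0.0126
gripper_force: 59.8
```

Emit:
send_rows(deltas=[[-1, [0, 0, 0.5], 0], [-1, [0, 0, 0.5], 0]])

```text
time_s: 13.82
ee_pos: [0.6104, -0.1048, 0.0838]
ee_rot: [-0.035, 0.999, -0.0, 0.0]
ft_force: [-2.3, 0.6, 2.0]
width: 0.0127
gripper_force: 60.3
```

Emit:
send_rows(deltas=[[-0.8, [0, 0, 0], 0], [-0.6, [0, 0, 0], 0], [-0.3, [0, 0, 0], 0], [0, [0, 0, 0], 0], [0, [0, 0, 0], 0], [0, [0, 0, -10], 0], [0.5, [0, 0, -40], 0], [1, [0, 0, -75], 0], [1, [0, 0, -110], 0], [1, [0, 0, -110], 0]])

```text
time_s: 14.65
ee_pos: [0.616, -0.1062, 0.203]
ee_rot: [-0.035, 0.999, -0.002, 0.008]
ft_force: [1.2, -0.7, 2.3]
width: 0.0853
gripper_force: 0.0
```

Run:
```python
from h import *
s=st(); 
f=grab("scene"); P=cloud(f).reshape(-1,3); hsv=cv2.cvtColor(f["color"],cv2.COLOR_RGB2HSV).reshape(-1,3)
m=(np.abs(P[:,:2]-[.61,-.104])<.1).all(1)&(np.abs(P[:,2]-.08)<.006)&(hsv[:,1]>60)&(hsv[:,2]>80); q=P[m]
print(cv2.minAreaRect((q[:,:2]*1000).astype(np.float32)),len(q))
A=np.c_[q[:,:2]-q[:,:2].mean(0),np.ones(len(q))]; c=np.linalg.lstsq(A,q[:,2],rcond=None)[0]; print("tilt deg",np.degrees(c[:2]),c[2])
# upper bowl: spigot and body outline
for n in("scene","top"):
    f=grab(n); P=cloud(f).reshape(-1,3); L=P[(np.abs(P[:,:2]-[.445,-.258])<.075).all(1)]
    for a,b in((.078,.09),(.004,.03)):
        U=L[(L[:,2]>a)&(L[:,2]<b)]
        if len(U)>5: print(n,a,cv2.minEnclosingCircle((U[:,:2]*1000).astype(np.float32)),len(U))
go(446,-257,160)
print([round(float(x),3) for x in s["joint_pos"]])
save(f,"top3.png",(240,130,460,350),2)
```

```text
{'time_s': 14.65, 'joint_pos': [-0.2403, 0.3254, 1.6711, 0.0, 1.1289, -1.8814], 'ee_pos': [0.616, -0.1062, 0.203], 'ee_rot': [-0.0351, 0.9994, -0.0022, 0.0078], 'ft_force': [1.2066, -0.713, 2.3494], 'width': 0.0853, 'gripper_force': 0.0}
((610.9351806640625, -103.91796875), (150.95513916015625, 155.2335662841797), 4.119908332824707) 2219
tilt deg [0.4903661  0.13019414] 0.07948286305274652
scene 0.078 ((450.13714599609375, -257.1919250488281), 27.92271614074707) 146
scene 0.004 ((433.6990966796875, -266.2187194824219), 81.57002258300781) 416
top 0.078 ((445.77215576171875, -258.5655517578125), 25.304460525512695) 266
top 0.004 ((443.52947998046875, -255.88336181640625), 97.42244720458984) 528
d [ 174.9 -140.2   34.2] dist 227.0 roll 0 | 100mm along world x,y in tool: [-99.8  -7.    0.2] [-7.  99.8 -0. ]
[-0.24, 0.325, 1.671, 0.0, 1.129, -1.881]
```

View pics/top3.png

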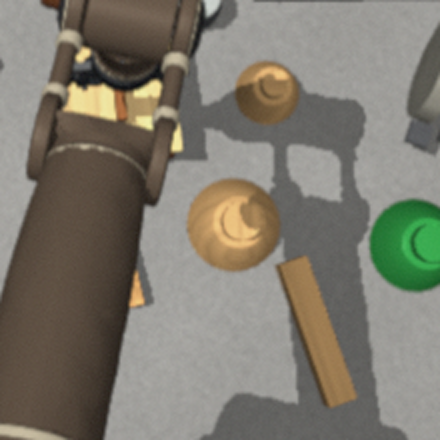

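The separator lies level and centred on the bowl (partly seen at crop 120,100). The large tan bowl is at crop (233,225), undisturbed and not the green one (415,243). I move over its spigot.

Emit:
send_rows(deltas=[[1, [15, -12, 0], 0], [1, [40, -32, 0], 0], [1, [65, -52, 0], 0], [1, [90, -72, 0], 0], [1, [115, -92, 0], 0], [1, [138, -110, 0], 0], [1, [158, -126, 10], 0], [1, [170, -136, 20], 0], [1, [175, -140, 30], 0], [1, [175, -140, 34], 0], [1, [175, -140, 34], 0], [1, [175, -140, 34], 0]])

```text
time_s: 15.8
ee_pos: [0.4458, -0.2559, 0.1585]
ee_rot: [-0.035, 0.999, 0.001, -0.0]
ft_force: [-0.2, -1.2, 0.4]
width: 0.0858
gripper_force: 0.0
```

Run:
```python
from h import *
s=st(); f=grab("wrist"); P=cloud(f).reshape(-1,3); L=P[(np.abs(P[:,:2]-[.446,-.258])<.045).all(1)]
U=L[(L[:,2]>.076)&(L[:,2]<.09)]; print(len(U),cv2.minEnclosingCircle((U[:,:2]*1000).astype(np.float32)) if len(U) else 0)
if len(U): print(np.median(U[:,2]),(U.min(0)+U.max(0))/2)
go(446,-257.5,62)
```

```text
{'time_s': 15.8, 'joint_pos': [-0.6061, 0.1823, 1.9529, 0.0006, 1.008, -2.248], 'ee_pos': [0.4458, -0.2559, 0.1585], 'ee_rot': [-0.0354, 0.9994, 0.0007, -0.0005], 'ft_force': [-0.1706, -1.2203, 0.3776], 'width': 0.0858, 'gripper_force': 0.0}
3708 ((446.11676025390625, -258.1598815917969), 25.01310157775879)
0.08221777295821919 [ 0.44595239 -0.25801718  0.08018305]
d [ 0.4 -1.4 97.1] dist 97.0 roll 0 | 100mm along world x,y in tool: [-99.7  -7.1   0. ] [-7.1 99.7  0. ]
```

Emit:
send_rows(deltas=[[1, [0, -2, 25], 0], [1, [0, -2, 50], 0], [1, [0, -2, 70], 0], [1, [0, -2, 85], 0], [1, [0, -2, 93], 0], [1, [0, -2, 96], 0], [1, [0, -2, 96], 0], [1, [0, -2, 96], 0]])

```text
time_s: 16.52
ee_pos: [0.4468, -0.259, 0.0642]
ee_rot: [-0.035, 0.999, -0.001, 0.001]
ft_force: [0.7, 0.4, -0.0]
width: 0.0856
gripper_force: 0.0
```

Emit:
send_rows(deltas=[[0.4, [0, 0, 0], 0], [-0.2, [0, 0, 0], 0], [-1, [0, 0, 0], 0], [-1, [0, 0, 0], 0], [-1, [0, 0, 0], 0], [-1, [0, 0, 0], 0]])

```text
time_s: 17.02
ee_pos: [0.4465, -0.2591, 0.0647]
ee_rot: [-0.035, 0.999, -0.0, 0.001]
ft_force: [-0.2, 1.4, 4.8]
width: 0.0477
gripper_force: 62.0
```

Emit:
send_rows(deltas=[[-1, [0, 0, -5], 0], [-1, [0, 0, -15], 0], [-1, [0, 0, -35], 0], [-1, [0, 0, -60], 0], [-1, [0, 0, -90], 0], [-1, [0, 0, -120], 0], [-1, [0, 0, -145], 0], [-1, [0, 0, -150], 0], [-1, [0, 0, -150], 0]])

```text
time_s: 17.77
ee_pos: [0.4468, -0.2596, 0.2157]
ee_rot: [-0.035, 0.999, -0.002, 0.002]
ft_force: [0.3, -0.1, -3.6]
width: 0.0482
gripper_force: 62.8
```

Run:
```python
from h import *
s=st(); go(610.8,-104,215)
f=grab("scene"); P=cloud(f).reshape(-1,3)
print((np.abs(P[:,:2]-[.446,-.258])<.04).all(1).sum())
```

```text
{'time_s': 17.7667, 'joint_pos': [-0.6106, 0.1126, 1.9045, -0.0001, 1.1191, -2.2515], 'ee_pos': [0.4468, -0.2596, 0.2157], 'ee_rot': [-0.0351, 0.9994, -0.0016, 0.0021], 'ft_force': [0.3013, -0.07, -3.6497], 'width': 0.0482, 'gripper_force': 62.8223}
d [-174.5  143.8    0.9] dist 226.0 roll 0 | 100mm along world x,y in tool: [-99.8  -7.    0.4] [-7.  99.8 -0.3]
3271
```

Emit:
send_rows(deltas=[[-1, [-8, 6, 0], 0], [-1, [-24, 20, 0], 0], [-1, [-44, 36, 0], 0], [-1, [-66, 54, 0], 0], [-1, [-88, 72, 0], 0], [-1, [-110, 91, 0], 0], [-1, [-132, 109, 0], 0], [-1, [-152, 125, 0], 0], [-1, [-166, 137, 0], 0], [-1, [-173, 143, 0], 0], [-1, [-174, 144, 0], 0], [-1, [-174, 144, 0], 0]])

```text
time_s: 18.82
ee_pos: [0.6079, -0.1022, 0.2111]
ee_rot: [-0.036, 0.999, 0.0, -0.002]
ft_force: [-0.8, -0.4, -3.9]
width: 0.0478
gripper_force: 62.8
```

Emit:
send_rows(deltas=[[-1, [0, 0, 8], 0], [-1, [0, 0, 20], 0], [-1, [0, 0, 30], 0], [-1, [0, 0, 30], 0], [-1, [0, 0, 30], 0]])

```text
time_s: 19.23
ee_pos: [0.6073, -0.1032, 0.1813]
ee_rot: [-0.035, 0.999, 0.001, -0.002]
ft_force: [0.6, 0.4, -3.5]
width: 0.0478
gripper_force: 62.8
```

Run:
```python
from h import *
s=st(); f=grab("scene"); save(f,"scene4.png",(150,120,410,320),2.4); P=cloud(f).reshape(-1,3)
L=P[(np.abs(P[:,:2]-[.61,-.104])<.085).all(1)&(P[:,2]>.108)&(P[:,2]<.165)]
for z in(.115,.125,.135):
    q=L[abs(L[:,2]-z)<.004]
    if len(q)>10:
        A=np.c_[2*q[:,:2],np.ones(len(q))]; c=np.linalg.lstsq(A,(q[:,:2]**2).sum(1),rcond=None)[0]; print(z,c[:2],np.sqrt(c[2]+c[:2]@c[:2]),len(q))
q=P[(np.abs(P[:,:2]-[.61,-.104])<.1).all(1)&(np.abs(P[:,2]-.08)<.004)]; print("sep",cv2.minAreaRect((q[:,:2]*1000).astype(np.float32)))
go(610.8,-104,144.5)
```

```text
{'time_s': 19.2333, 'joint_pos': [-0.2389, 0.3431, 1.6946, -0.0001, 1.108, -1.8788], 'ee_pos': [0.6073, -0.1032, 0.1813], 'ee_rot': [-0.0346, 0.9994, 0.0005, -0.0019], 'ft_force': [0.618, 0.3641, -3.476], 'width': 0.0478, 'gripper_force': 62.7755}
0.115 [ 0.60736665 -0.10299712] 0.06377783634208173 46
0.125 [ 0.60759881 -0.10218853] 0.06134966409792489 192
0.135 [ 0.60785284 -0.10219759] 0.05754205691069899 192
sep ((611.4172973632812, -103.36347961425781), (152.1492462158203, 153.32127380371094), 3.4299163818359375)
d [-2.4 -0.9 38. ] dist 38.0 roll 0 | 100mm along world x,y in tool: [-99.8  -6.9  -0.1] [-6.9 99.8  0. ]
```

View pics/scene4.png

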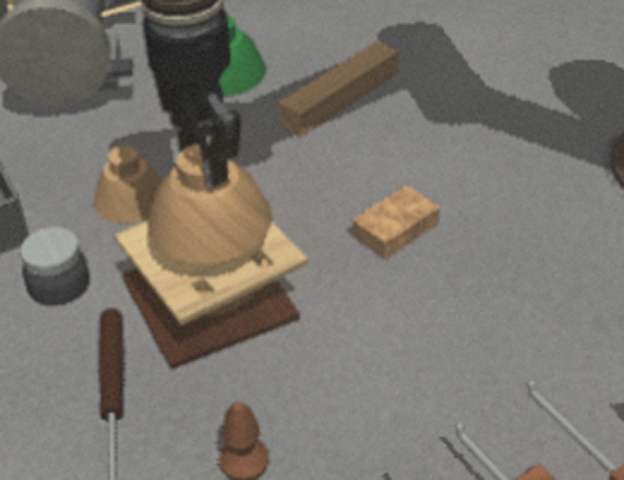

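The bowl hangs level over the separator (crop 210,215), about 3 mm short in x. I correct that and lower it.

Emit:
send_rows(deltas=[[-1, [-3, -1, 4], 0], [-1, [-3, -1, 12], 0], [-1, [-3, -1, 20], 0], [-1, [-3, -1, 27], 0], [-1, [-3, -1, 31], 0], [-1, [-3, -1, 33], 0], [-1, [-3, -1, 34], 0], [-1, [-3, -1, 34], 0]])

```text
time_s: 19.95
ee_pos: [0.6121, -0.1036, 0.1489]
ee_rot: [-0.035, 0.999, 0.0, -0.0]
ft_force: [-0.1, -0.6, -3.8]
width: 0.0476
gripper_force: 62.8
```

Emit:
send_rows(deltas=[[-1, [0, 0, 0.5], 0], [-1, [0, 0, 1], 0], [-1, [0, 0, 1], 0]])

```text
time_s: 20.2
ee_pos: [0.6124, -0.1037, 0.1486]
ee_rot: [-0.035, 0.999, -0.0, 0.0]
ft_force: [-0.5, -0.5, -4.2]
width: 0.0483
gripper_force: 62.8
```

Emit:
send_rows(deltas=[[-1, [1.5, 0, 0.5], 0], [-1, [1.5, 0, 1], 0], [-1, [1.5, 0, 1.5], 0], [-1, [1.5, 0, 2], 0], [-1, [1.5, 0, 2], 0]])

```text
time_s: 20.62
ee_pos: [0.6106, -0.1038, 0.1462]
ee_rot: [-0.035, 0.999, 0.0, -0.0]
ft_force: [-0.2, 0.0, -3.7]
width: 0.0479
gripper_force: 62.8
```

Emit:
send_rows(deltas=[[-1, [0, 0, 0.5], 0], [-1, [0, 0, 1], 0], [-1, [0, 0, 1], 0]])

```text
time_s: 20.87
ee_pos: [0.6106, -0.1038, 0.1451]
ee_rot: [-0.035, 0.999, 0.0, -0.0]
ft_force: [-0.3, -0.9, -3.6]
width: 0.0475
gripper_force: 62.8
```

Emit:
send_rows(deltas=[[-1, [0, 0, 0.5], 0], [-1, [0, 0, 0.5], 0]])

```text
time_s: 21.03
ee_pos: [0.6107, -0.1038, 0.1448]
ee_rot: [-0.035, 0.999, 0.0, -0.0]
ft_force: [0.2, 0.3, -3.1]
width: 0.0481
gripper_force: 63.0
```

Emit:
send_rows(deltas=[[-1, [0, 0, 0.5], 0], [-1, [0, 0, 0.5], 0]])

```text
time_s: 21.2
ee_pos: [0.6108, -0.1038, 0.1448]
ee_rot: [-0.035, 0.999, -0.0, 0.0]
ft_force: [-1.5, 0.1, -0.2]
width: 0.0479
gripper_force: 63.1
```

Contact: the load has come off the wrist. One more half millimetre, then I release.

Emit:
send_rows(deltas=[[-1, [0, 0, 0.3], 0], [-1, [0, 0, 0.3], 0], [0.25, [0, 0, 0], 0], [0.4, [0, 0, 0], 0], [0.7, [0, 0, 0], 0], [1, [0, 0, 0], 0], [1, [0, 0, 0], 0], [1, [0, 0, 0], 0], [1, [0, 0, -10], 0], [1, [0, 0, -30], 0], [1, [0, 0, -60], 0], [1, [0, 0, -90], 0]])

```text
time_s: 22.2
ee_pos: [0.6099, -0.1036, 0.2348]
ee_rot: [-0.035, 0.999, 0.0, -0.001]
ft_force: [1.3, 0.3, 0.4]
width: 0.0852
gripper_force: 0.0
```

Emit:
send_rows(deltas=[[1, [30, 20, -10], 0], [1, [65, 40, -10], 0], [1, [100, 60, -10], 0], [1, [135, 80, -10], 0], [1, [170, 100, -10], 0], [1, [200, 120, -10], 0], [1, [200, 120, -10], 0], [1, [200, 120, -10], 0], [1, [200, 120, -10], 0]])

```text
time_s: 22.95
ee_pos: [0.4039, 0.0018, 0.2455]
ee_rot: [-0.035, 0.999, -0.0, 0.002]
ft_force: [0.1, 1.2, -0.4]
width: 0.0854
gripper_force: 0.0
```

Run:
```python
from h import *
s=st(); f=grab("scene"); save(f,"scene5.png",None,1.4)
for n in("scene","top"):
    P=cloud(grab(n)).reshape(-1,3); L=P[(np.abs(P[:,:2]-[.61,-.104])<.1).all(1)]
    q=L[(L[:,2]>.155)&(L[:,2]<.17)]
    if len(q)>5: print(n,"spigot",cv2.minEnclosingCircle((q[:,:2]*1000).astype(np.float32)),np.median(q[:,2]))
    q=L[abs(L[:,2]-.08)<.004]
    if len(q)>50:
        print(" sep",cv2.minAreaRect((q[:,:2]*1000).astype(np.float32)))
        A=np.c_[q[:,:2]-q[:,:2].mean(0),np.ones(len(q))]; print(" tilt",np.degrees(np.linalg.lstsq(A,q[:,2],rcond=None)[0][:2]))
```

```text
{'time_s': 22.95, 'joint_pos': [-0.1034, -0.1579, 2.105, -0.0003, 1.1911, -1.7447], 'ee_pos': [0.4039, 0.0018, 0.2455], 'ee_rot': [-0.0353, 0.9994, -0.0004, 0.0017], 'ft_force': [0.1468, 1.2185, -0.4484], 'width': 0.0854, 'gripper_force': 0.0}
scene spigot ((612.696533203125, -102.4946517944336), 25.650087356567383) 0.1609217986461257
 sep ((610.5245971679688, -103.6396484375), (151.4008331298828, 154.629638671875), 3.9771857261657715)
 tilt [0.60628702 0.42453585]
top spigot ((610.4009399414062, -104.26056671142578), 25.29010772705078) 0.16137848823049433
 sep ((610.3171997070312, -105.12715911865234), (150.71524047851562, 150.20724487304688), 3.952524423599243)
 tilt [-0.12385005  0.08651744]
```

View pics/scene5.png

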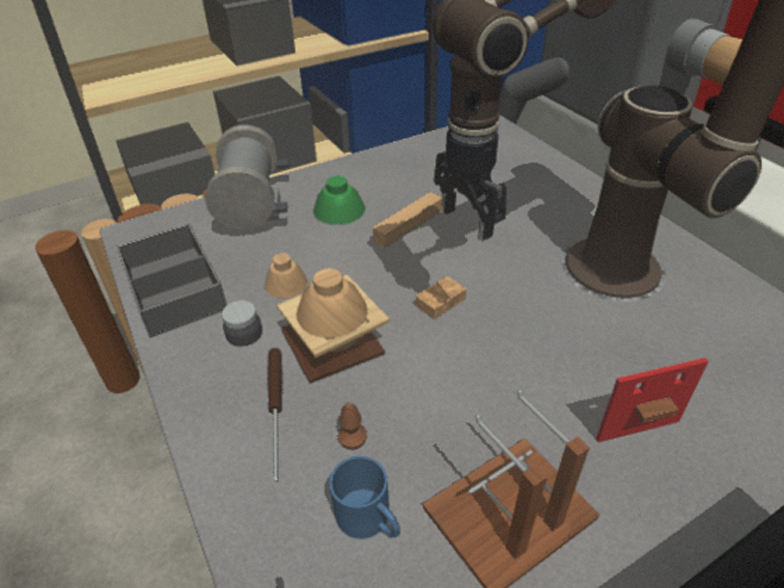

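The stack stands level and centred at (332,310), the arm is clear of it, and everything else is in place. I hand it in.

```bash
python3 -c "
from rig import order
print(order.sign_off())"
```

```text
the job is handed in; nothing more can be done
None
```

The job is done and handed in at about 23 s: the separator was laid flat and let go, then set batten up on the lower bowl, and the upper bowl stands rim down on it, centred to about 2 mm, with the other things apparently undisturbed in the last picture.

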